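Tip scrap parts into the bin, then hold its sprung hatch just below balance

TASK

Tip the pan of scrap parts so that all four parts drop into the scrap bin, and lower the pan again. Then lift the bin's sprung hatch by its bar to clearly past its 50 degree balance point (some ten degrees past), ease it back, and hold it still just below the balance point, no more than ten degrees below, so that the contents can be checked. The program finishes while still holding the hatch there; leave the multimeter, spool and screwdriver alone.

Things in the scene. Friction and masses are not known exactly. Their poses are not given: they have to be found in the camera images.
- bin: Grey sheet-metal scrap bin fixed to the bench, 180 (x) by 260 (y) by 115 mm high, walls 4 mm. Origin: centre of its underside; x runs from the hatch's bar to its hinge, y to the pan, z up. The hatch covers the top from y = -127 to 37 mm; a guard plate (top 175 mm above the bench) stands across at y = 42; from there to y = 126 it is open for parts. The pan is outside the wall at y = 130.
- pan (a joint): Angle of the tipping pan in rad: 0 level on its stand, as at the start; grows as its outer end is lifted; stop at 1.4. Steel tray, floor 120 (bin x) by 127 mm, walls 34 mm high, open at the hinge side; 0.35 kg, no spring, falls back if let go. All parts have slid out by about 1.2 rad.
- pan_hinge (a point): Point on the pan's hinge axis, mid-length, fixed to the bin at (0, 134, 122) mm of its frame; the axis runs along the bin's x and the pan turns about +x. Axes as the bin's.
- pan_bar (a point): Centre of the pan's round grip bar, 10 mm thick, 100 mm long, along the bin's x at the pan's outer end. With the pan level it lies 145 mm outward (bin +y) of the hinge axis and 55 mm above it, 177 mm above the bench, 28 mm outside and 21 mm above the end wall, free all round; it turns with the pan about the hinge.
- hatch (a joint): Angle of the sprung hatch in rad: 0 shut, as at the start; grows as its front is lifted; stop at 1.6. Below its balance point, 0.873 rad (50 degrees), it falls shut when let go; above, it swings open to the stop. It weighs about 2 N at the bar when shut, fading to nothing at balance; past it, it pushes gently open.
- hatch_hinge (a point): Point on the hatch's hinge axis, mid-length, fixed to the bin at (88, -45, 121) mm of its frame (rear edge); the axis runs along the bin's y and the hatch turns about +y. Axes as the bin's.
- hatch_bar (a point): Centre of the hatch's round grip bar, 10 mm thick, 110 mm long, along the bin's y before the front edge of the steel hatch plate (172 by 164 mm). Shut, it lies 205 mm in front of (bin -x) the hinge axis and 30 mm above it, 151 mm above the bench, 32 mm before the plate's edge and 30 mm above it, free all round; it turns with the hatch about the hinge.
- heatsink: Finned aluminium heat sink 36 by 32 by 26 mm, about 50 g, in the pan at the start; origin under its centre.
- transformer: Small transformer, dark steel core with copper winding, 34 by 34 by 30 mm, about 110 g, in the pan at the start; origin under its centre.
- relay: Black box relay on a grey foot, 28 by 34 by 25 mm, about 40 g, in the pan at the start; origin under its centre.
- terminal: Grey stepped terminal block 36 by 22 by 28 mm, about 40 g, in the pan at the start; origin under its centre.
- multimeter: Bystander: black multimeter lying flat, 140 by 75 by 32 mm, loose; origin under its centre.
- spool: Bystander: metal wire spool standing upright, 56 mm diameter, 45 mm high, loose; origin under its centre.
- screwdriver: Bystander: screwdriver with grey handle lying on the bench, about 200 mm long, loose.

How it is judged:
By the outcome, as a careful person would: the job done as asked, in the order asked, and still so for the second after the job is handed in, while the arm keeps its last pose, push and grip.
It also fails if it takes over 58 s, if anything falls off the work surface, if the arm or the gripper's body presses on something with over 40 N, if the wrist force passes 120 N, or if a joint passes its speed limit or range.

ROBOT

A 6-joint arm with a two-finger parallel gripper is mounted at the origin on the work surface. World frame = base frame: x ahead of the robot, y to its left, z up, the work surface at z = 0. Lengths are in m, angles in rad, forces in N, time in s.
With the tool pointing down it reaches from about 0.25 to 0.85 m from the base axis. Payload 12.5 kg.
Tool frame: the origin (TCP) lies between the finger pads; the fingertips stand 25 mm ahead of it and the grasp point (between the pads) lies 6 mm ahead of it; z points along the fingers, y is the line along which they close (so a half turn about z gives the same grasp; the last joint's range is limited). The gripper opens to 93 mm and grips with 3 to 60 N. Pads are 15 mm wide; open, the fingers measure 128 mm over their backs; the gripper's body (75 mm by 188 mm) begins 65 mm behind the grasp point.
Start: joints at [1.171, 0.351, 1.652, -0, 1.139, -0.085], TCP at [0.17, 0.523, 0.244] pointing down, gripper open.
Joint ranges: [-2.75, 2.75], [-0.79, 2.1], [0.01, 2.65], [-1.57, 4.71], [0.07, 3.14], [-2.87, 2.87]. Speed limits (rad/s): [2.22, 2.22, 2.79, 3.14, 3.14, 3.14].

INTERFACE

Orientations are given as a unit quaternion [x, y, z, w].
In Python, from rig import env, grab_frame, job gives the robot as it stands.
- The arm moves only by the tool move_arm, never from a script. Its argument "commands" is a list of rows, each a list of 5 numbers: the gripper command: -1 is shut, 1 is fully open, values between are in proportion, then the shift along the tool's x, y, z normalised to -1 to 1, where 1 is 200 mm, then the turn about the tool's z normalised to -1 to 1, where 1 is 30 degrees. A call has 1 to 10 rows; each row shifts and turns the commanded pose from where the row before left it, along the tool's axes as they then stand; what a row does not reach is not made up. A row lasts 1/12 s, in which the tool goes at most 41.7 mm and 7.16 degrees, less where a joint would pass 70% of its speed; a pose out of reach is approached as far as the arm can. A call with a number of a shift or a turn outside -1 to 1 is refused whole. A call with a gripper value outside its range is refused whole. The fingers move at their own pace and stop on an object; the grip force is fixed at half the most. Time passes only in rows, so rows that do not move let the fingers close. It gives the time, the measured TCP pose, the force, the opening and the grip force at its end, in the units of the state.
- env.get_obs(): the state, without advancing time (a new reading comes with each control period).
- grab_frame(name): name is "side" or "top" or "wrist"; returns a dict with "img" (384x512x3 uint8, red, green, blue), "K" (3x3 intrinsics, pixels), "pose" (4x4, takes a point from camera to world coordinates); the wrist camera has in their place "mount" (4x4, takes a point from camera to tool coordinates, whose origin is the TCP and whose axes are the flange's). Camera axes: x right, y up, looking along -z (the intrinsics and any distortion apply to the point x, -y, -z); pixel columns grow to the right and rows downward; lengths in m; the calibration is good to about 2 mm. The wrist camera is an equidistant fisheye: a pixel r from the principal point sees the ray r / f radians off the axis. A picture is of the moment at which its call begins: read the wrist's pose just before it. There is no depth.
- job.close_job(): hands the job in; it is judged then, once.
The state is a dict: "clock": time; "joints": joint angles; "joint_velocities": joint speeds; "effort": joint torques, N m; "tcp_pos": TCP position; "eef_rot": TCP orientation; "wrist_force": force on the tool from outside, world axes, zero at the start; "ft_torque": the same for the moment, N m; "grip_width": finger opening in m; "gripper_force": force on a finger pad.
Only numpy, scipy, OpenCV 4.12 (cv2) and the standard library are available. Lean on these libraries where they do the work, as an engineer would, in place of code of your own. Each camera call takes 0.05 s, during which the arm holds its last target. There are 200 camera calls.

## Working session

There is one attempt and no reset: what is moved stays moved. The work goes in short steps, Python scripts to look and compute and a tool call to move; the robot and the scene stay as the last step left them, time stands still between calls to the robot, and variables do not carry over. Pictures are saved under pics/ and viewed, at most 10 in all, crops included, and the job is handed in when it is done.

Besides the shell and the picture viewer there is one more tool, called after ">>>" as name(argument=value, ...) on one line, values as JSON. move_arm: Moves the arm, as the interface text tells. Its arguments: {"type":"object","properties":{"commands":{"type":"array"}},"required":["commands"]}

```bash
mkdir -p pics; ls
python3 - <<'E'
from rig import env, grab_frame, job
import cv2,numpy as np
o=env.get_obs()
for k in o: print(k,np.round(o[k],3))
for n in("side","top"):
    f=grab_frame(n); cv2.imwrite(f"pics/{n}0.png",f["img"][:,:,::-1]); print(n,f["K"],np.round(f["pose"],3))
    np.savez(f"{n}0.npz",**f)
E
```

```text
pics
clock 0.0
joints [ 1.171  0.351  1.652 -0.     1.139 -0.085]
joint_velocities [ 0.    -0.    -0.     0.     0.001 -0.   ]
effort [ 1.0000e-03 -4.9733e+01 -2.8525e+01  7.0000e-02  2.6000e-02 -0.0000e+00]
tcp_pos [0.17  0.523 0.243]
eef_rot [ 0.157  0.988 -0.001 -0.   ]
wrist_force [0.595 1.11  0.397]
ft_torque [-0.046  0.021  0.019]
gripper_force 0.0
grip_width 0.093
side [[374.21055603   0.         250.15750702]
 [  0.         374.21055603 196.60774623]
 [  0.           0.           1.        ]] [[ 1.    -0.001 -0.014  0.518]
 [-0.009  0.741 -0.671 -0.735]
 [ 0.011  0.671  0.741  0.973]
 [ 0.     0.     0.     1.   ]]
top [[483.22889489   0.         263.00277806]
 [  0.         483.22889489 199.15966421]
 [  0.           0.           1.        ]] [[ 0.022  0.99  -0.14   0.274]
 [-1.     0.023  0.005  0.003]
 [ 0.008  0.14   0.99   1.932]
 [ 0.     0.     0.     1.   ]]
```

View pics/side0.png

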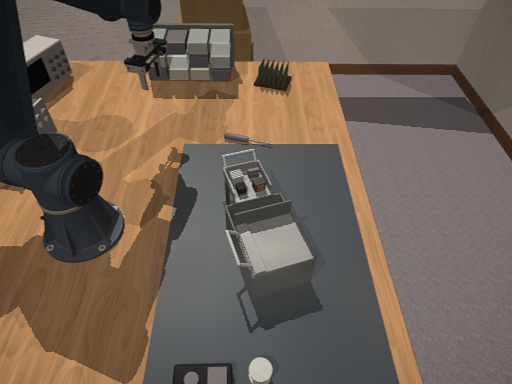

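View pics/top0.png

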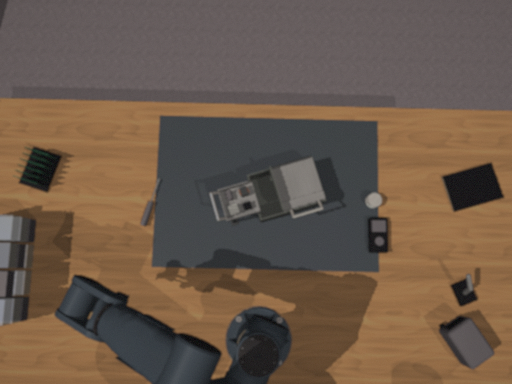

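Run:
```python
import cv2,numpy as np
s=cv2.imread("pics/side0.png")[140:310,200:330]; t=cv2.imread("pics/top0.png")[145:235,195:345]
a=cv2.resize(s,None,fx=3.5,fy=3.5,interpolation=2)   # 455x595
cv2.imwrite("pics/c1.png",a)
cv2.imwrite("pics/c2.png",cv2.resize(t,None,fx=5,fy=5,interpolation=2))
```

```text
(no output)
```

View pics/c1.png

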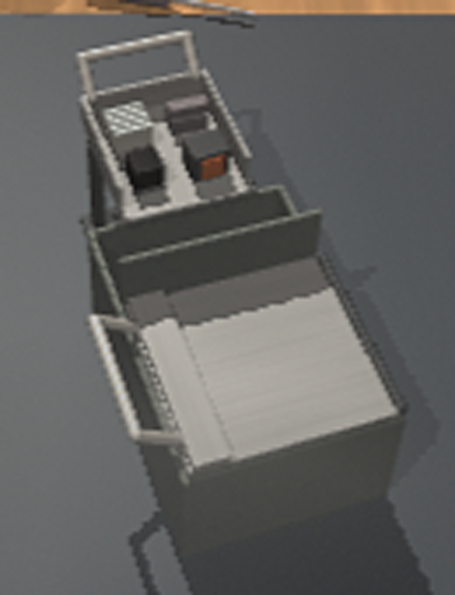

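View pics/c2.png

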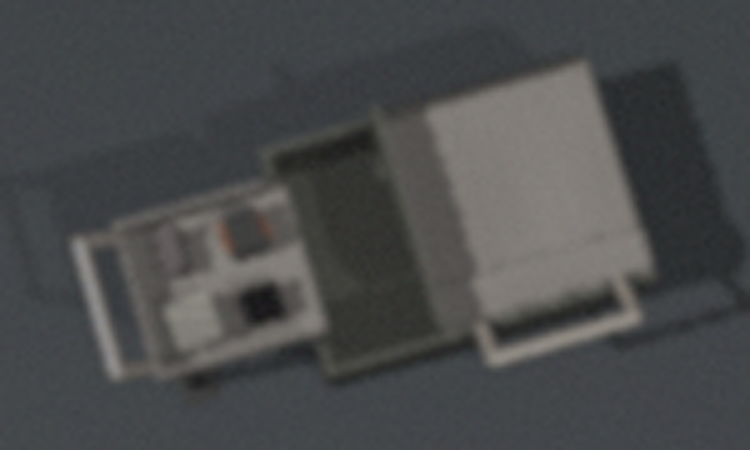

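The side crop shows the pan bar from (82,55) to (190,37) and the hatch bar from (95,320) to (136,437). The top crop shows the pan bar from (80,240) to (115,375) and the hatch bar from (492,358) to (636,317).

```bash
cat > h.py <<'E'
import numpy as np
def ray(f,px):
    d=np.linalg.inv(f["K"])@[px[0],px[1],1]; d=f["pose"][:3,:3]@(d*[1,-1,-1]); return f["pose"][:3,3],d/np.linalg.norm(d)
def tri(rays):
    A=np.zeros((3,3));b=np.zeros(3)
    for o,d in rays:
        P=np.eye(3)-np.outer(d,d);A+=P;b+=P@o
    x=np.linalg.solve(A,b); return x,[np.linalg.norm((np.eye(3)-np.outer(d,d))@(x-o)) for o,d in rays]
E
python3 - <<'E'
import numpy as np
from h import *
S=dict(np.load("side0.npz"));T=dict(np.load("top0.npz"))
s=lambda x,y:ray(S,(200+x/3.5,140+y/3.5)); t=lambda x,y:ray(T,(195+x/5,145+y/5))
P={}
for n,a,b in [("panL",(84,55),(82,240)),("panR",(189,37+1),(115,375)),("panL2",(84,55),(115,375)),("panR2",(189,38),(82,240)),("hA",(97,320),(492,358)),("hB",(136,436),(636,318)),("plateBR",(404,411),(655,270)),("plateR",(335,290),(590,65)),("guardR",(320,212),(378,110)),("guardL",(95,235),(440,330))]:
    x,e=tri([s(*a),t(*b)]);P[n]=x;print(n,np.round(x,4),np.round(e,4))
E
```

```text
panL [0.4953 0.1726 0.1832] [0.0457 0.0457]
panR [0.494  0.1585 0.1917] [0.0529 0.0529]
panL2 [0.447  0.1571 0.179 ] [0.0048 0.0048]
panR2 [0.5444 0.1846 0.1763] [0.003 0.003]
hA [ 0.4677 -0.1193  0.1497] [0.0036 0.0036]
hB [ 0.4996 -0.2258  0.1521] [0.0034 0.0034]
plateBR [ 0.6054 -0.2419  0.2104] [0.0808 0.0808]
plateR [ 0.6502 -0.1786  0.2673] [0.0102 0.0102]
guardR [ 0.647  -0.031   0.1777] [0.0033 0.0033]
guardL [ 0.4738 -0.0791  0.207 ] [0.0036 0.0036]
```

Bar heights come out at 0.177 and 0.151, and the bar lengths at 101 and 111 mm, which agree with the text. Bin yaw is about 17°. I'll move above the pan bar and look from close by.

>>> move_arm(commands=[[0,-0.175,-0.0975,-0.025,0],[0,-0.175,-0.0975,-0.025,0],[0,-0.175,-0.0975,-0.025,0],[0,-0.175,-0.0975,-0.025,0],[0,-0.175,-0.0975,-0.025,0],[0,-0.175,-0.0975,-0.025,0],[0,-0.175,-0.0975,-0.025,0],[0,-0.175,-0.0975,-0.025,0],[0,-0.175,-0.0975,-0.025,0],[0,0,0,0,0]])

```text
clock: 0.93
tcp_pos: [0.4191, 0.2545, 0.2893]
eef_rot: [0.159, 0.987, -0.0, 0.001]
wrist_force: [-0.6, -0.5, -0.4]
grip_width: 0.0466
gripper_force: 0.0
```

>>> move_arm(commands=[[0,0,0,0,-0.23],[0,0,0,0,-0.23],[0,0,0,0,-0.23],[0,0,0,0,-0.23],[0,0,0,0,-0.23],[0,0,0,0,0],[0,0,0,0,0]])

```text
clock: 1.52
tcp_pos: [0.4152, 0.2587, 0.2884]
eef_rot: [-0.141, 0.99, -0.0, -0.0]
wrist_force: [0.1, 0.2, 0.5]
grip_width: 0.0462
gripper_force: 0.0
```

Run:
```python
from rig import env, grab_frame
import cv2,numpy as np
o=env.get_obs();print(o["tcp_pos"],o["eef_rot"],o["joints"],o["grip_width"],o["wrist_force"])
f=grab_frame("wrist");cv2.imwrite("pics/w1.png",f["img"][:,:,::-1]);np.savez("w1.npz",pos=o["tcp_pos"],rot=o["eef_rot"],**f);print(f["K"],np.round(f["mount"],3),[k for k in f])
```

```text
[0.4152329  0.2586629  0.28842395] [-1.41346153e-01  9.89960205e-01 -4.99351424e-05 -2.36454341e-04] [ 4.61889404e-01  1.93091290e-01  1.74694779e+00  5.78850250e-05
  1.20203389e+00 -1.39256999e+00] 0.04622472244984025 [0.0668609  0.18271371 0.53189432]
[[297.31863964   0.         256.97769885]
 [  0.         297.31863964 189.41936302]
 [  0.           0.           1.        ]] [[ 0.001  0.955  0.296  0.083]
 [ 1.    -0.001 -0.001 -0.001]
 [-0.001  0.296 -0.955 -0.14 ]
 [ 0.     0.     0.     1.   ]] ['img', 'K', 'mount']
```

View pics/w1.png

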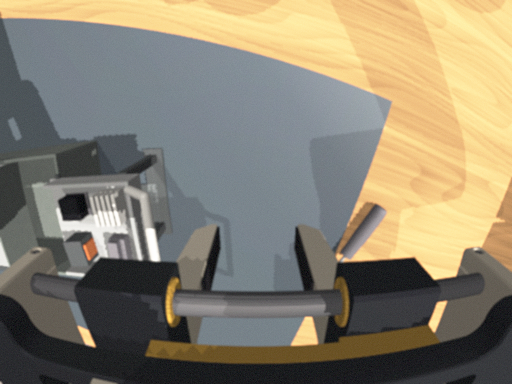

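The wrist view shows the pan bar near (150,190)–(155,265), left of the fingers. The screwdriver is at right and clear. I'll go over the bar.

>>> move_arm(commands=[[0,-0.066,-0.1335,0.0475,0],[0,-0.066,-0.1335,0.0475,0],[0,-0.066,-0.1335,0.0475,0],[0,-0.066,-0.1335,0.0475,0],[0,0,0,0,0],[0,0,0,0,0]])

```text
clock: 2.07
tcp_pos: [0.4966, 0.1702, 0.2499]
eef_rot: [-0.141, 0.99, -0.0, -0.001]
wrist_force: [-0.4, -0.3, -0.8]
grip_width: 0.0461
gripper_force: 0.0
```

```bash
cat > look.py <<'E'
import sys
from rig import env, grab_frame
import cv2,numpy as np
n=sys.argv[1]
o=env.get_obs();print(np.round(o["tcp_pos"],4),np.round(o["eef_rot"],4),o["grip_width"],o["wrist_force"])
f=grab_frame("wrist");cv2.imwrite(f"pics/{n}.png",f["img"][:,:,::-1]);np.savez(f"{n}.npz",pos=o["tcp_pos"],rot=o["eef_rot"],**f)
E
python3 look.py w2
```

```text
[0.4966 0.1702 0.2499] [-1.406e-01  9.901e-01 -0.000e+00 -7.000e-04] 0.04609556273164442 [-0.42743792 -0.34495812 -0.7859378 ]
```

View pics/w2.png

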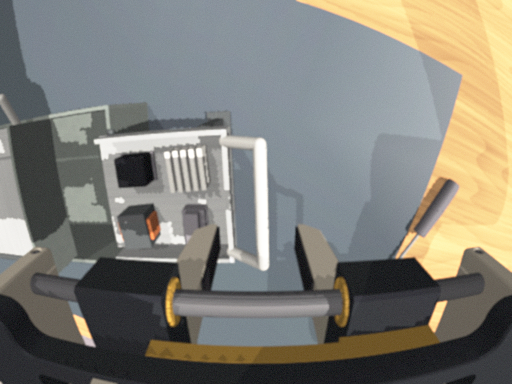

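The bar is centred at columns 260–264 and runs from about (260,140) to (264,267), between the fingers. The four parts are in the pan.

```bash
cat >> h.py <<'E'
from scipy.spatial.transform import Rotation as Ro
def wray(w,px):
    v=(np.array(px)-[w["K"][0,2],w["K"][1,2]]);r=np.hypot(*v);a=r/w["K"][0,0]
    d=np.array([np.sin(a)*v[0]/r,-np.sin(a)*v[1]/r,-np.cos(a)])
    R=Ro.from_quat(w["rot"]).as_matrix()
    M=w["mount"]; return w["pos"]+R@M[:3,3], R@M[:3,:3]@d
def onz(r,z): return r[0]+r[1]*(z-r[0][2])/r[1][2]
E
python3 - <<'E'
from h import *
import cv2
w=dict(np.load("w2.npz"));im=w["img"];g=im.min(2)
for r in range(150,262,10):
    c=np.where(g[r,245:280]>185)[0]+245; print(r,c.min(),c.max(),end=' ')
print()
R=Ro.from_quat(w["rot"]).as_matrix()
for px in [(260,140),(261,160),(264,240),(265,268)]:
    p=onz(wray(w,px),.177); print(np.round(p,4), "tool",np.round(R.T@(p-w["pos"]),4))
w1=dict(np.load("w1.npz"))
S=dict(np.load("side0.npz"));T=dict(np.load("top0.npz"))
for a,sp,tp in [((260,140),(84,55),(115,375)),((265,268),(189,38),(82,240))]:
    print(tri([wray(w,a),ray(S,(200+sp[0]/3.5,140+sp[1]/3.5)),ray(T,(195+tp[0]/5,145+tp[1]/5))]))
E
```

```text
150 254 266 160 255 266 170 255 266 180 255 267 190 256 267 200 256 267 210 256 267 220 257 267 230 257 268 240 258 268 250 258 268 260 259 268 
[0.4443 0.1569 0.177 ] tool [0.0538 0.0018 0.073 ]
[0.4583 0.1618 0.177 ] tool [0.0391 0.0026 0.073 ]
[0.5199 0.1825 0.177 ] tool [-0.0259  0.0053  0.0729]
[0.5452 0.191  0.177 ] tool [-0.0525  0.0064  0.0729]
(array([0.4460309 , 0.15711642, 0.17865434]), [np.float64(0.0019292552239482158), np.float64(0.005789298031771919), np.float64(0.0038642185340031013)])
(array([0.54488645, 0.18762839, 0.17508861]), [np.float64(0.003819985175502646), np.float64(0.0025393954261808244), np.float64(0.004586067468827365)])
```

>>> move_arm(commands=[[0,0,0.02,0.05,-0.067],[0,0,0,0.1,0],[0,0,0,0.1,0],[0,0,0,0.065,0],[0,0,0,0,0],[-1,0,0,0,0],[-1,0,0,0,0],[-1,0,0,0,0],[-1,0,0,0,0],[-1,0,0,0,0]])

```text
clock: 2.95
tcp_pos: [0.4954, 0.175, 0.1883]
eef_rot: [-0.16, 0.987, 0.0, 0.001]
wrist_force: [-0.2, -1.0, -0.4]
grip_width: 0.0176
gripper_force: 0.0
```

```bash
python3 look.py w3
```

```text
[0.4954 0.175  0.1883] [-1.605e-01  9.870e-01  0.000e+00  5.000e-04] 0.017555741343840525 [-0.20068776 -1.02388305 -0.36193478]
```

>>> move_arm(commands=[[-1,0,0,0,0],[-1,0,0,0,0],[-1,0,0,0,0],[-1,0,0,0,0]])

```text
clock: 3.33
tcp_pos: [0.4959, 0.1734, 0.1881]
eef_rot: [-0.161, 0.987, -0.001, 0.001]
wrist_force: [3.3, -12.0, 1.9]
grip_width: 0.0087
gripper_force: 30.0
```

```bash
cat > arc.py <<'E'
import numpy as np,sys
def arc(a0,b0,r,a,b,n):
    t=np.radians(np.linspace(a,b,n+1))+np.arctan2(b0,a0)
    y=r*np.cos(t);z=r*np.sin(t); return np.round(np.c_[np.diff(y),-np.diff(z)]/0.2,4)
E
python3 -c "
from arc import *
print(arc(.145,.055,.1551,0,76,19).tolist())"
```

```text
[[-0.021, -0.0499], [-0.0244, -0.0483], [-0.0277, -0.0465], [-0.0309, -0.0445], [-0.0339, -0.0422], [-0.0368, -0.0397], [-0.0394, -0.0371], [-0.0419, -0.0342], [-0.0442, -0.0312], [-0.0463, -0.0281], [-0.0481, -0.0248], [-0.0497, -0.0213], [-0.0511, -0.0178], [-0.0522, -0.0142], [-0.0531, -0.0105], [-0.0537, -0.0068], [-0.054, -0.003], [-0.0541, 0.0007], [-0.0539, 0.0045]]
```

>>> move_arm(commands=[[-1,0,-0.03,-0.05,0],[-1,0,-0.024,-0.048,0],[-1,0,-0.028,-0.0465,0],[-1,0,-0.031,-0.0445,0],[-1,0,-0.034,-0.042,0],[-1,0,-0.037,-0.04,0],[-1,0,-0.0395,-0.037,0]])

```text
clock: 3.92
tcp_pos: [0.5089, 0.1335, 0.2506]
eef_rot: [-0.16, 0.987, 0.002, -0.0]
wrist_force: [-6.4, 9.9, 6.8]
grip_width: 0.0089
gripper_force: 30.0
```

```bash
cat > st.py <<'E'
from rig import env
import numpy as np
o=env.get_obs(); R=__import__('h').Ro.from_quat(o["eef_rot"]).as_matrix()
print(o["clock"],np.round(o["tcp_pos"],4),"F tool",np.round(R.T@o["wrist_force"],1),o["grip_width"])
E
python3 st.py
```

```text
3.9167 [0.5089 0.1335 0.2506] F tool [ 2.9 11.4 -6.7] 0.008888574963107623
```

>>> move_arm(commands=[[-1,0,-0.036,-0.04,0],[-1,0,-0.042,-0.034,0],[-1,0,-0.046,-0.028,0],[-1,0,-0.048,-0.025,0],[-1,0,-0.05,-0.021,0],[-1,0,-0.051,-0.018,0]])

```text
clock: 4.42
tcp_pos: [0.5265, 0.0802, 0.2835]
eef_rot: [-0.16, 0.987, 0.0, -0.0]
wrist_force: [-4.0, 2.7, 1.6]
grip_width: 0.0089
gripper_force: 30.0
```

```bash
python3 st.py
```

```text
4.4167 [0.5265 0.0802 0.2835] F tool [ 2.9  3.8 -1.6] 0.008911382693030788
```

>>> move_arm(commands=[[-1,0,-0.0522,-0.0142,0],[-1,0,-0.0531,-0.0105,0],[-1,0,-0.0537,-0.007,0],[-1,0,-0.054,-0.003,0],[-1,0,-0.054,0.0,0],[-1,0,-0.048,0.003,0],[-1,0,0,0,0],[-1,0,0,0,0],[-1,0,0,0,0]])

```text
clock: 5.17
tcp_pos: [0.5463, 0.0201, 0.289]
eef_rot: [-0.16, 0.987, -0.0, -0.001]
wrist_force: [-5.7, -0.8, 4.4]
grip_width: 0.0088
gripper_force: 30.0
```

```bash
python3 st.py
python3 - <<'E'
from rig import grab_frame
import cv2,numpy as np
s=grab_frame("side")["img"][130:260,190:330,::-1];t=grab_frame("top")["img"][135:235,195:345,::-1]
a=cv2.resize(s,(400,372),interpolation=2);b=cv2.resize(t,(400,267),interpolation=2)
cv2.imwrite("pics/p4.png",np.hstack([a,np.vstack([b,np.zeros((105,400,3),np.uint8)])]))
E
python3 look.py w4
```

```text
5.1667 [0.5463 0.0201 0.289 ] F tool [ 5.6  1.  -4.4] 0.008808845019440402
[0.5463 0.0202 0.289 ] [-1.604e-01  9.871e-01 -4.000e-04 -6.000e-04] 0.008326432994468742 [-5.81033962 -1.63710029  4.36439288]
```

View pics/p4.png

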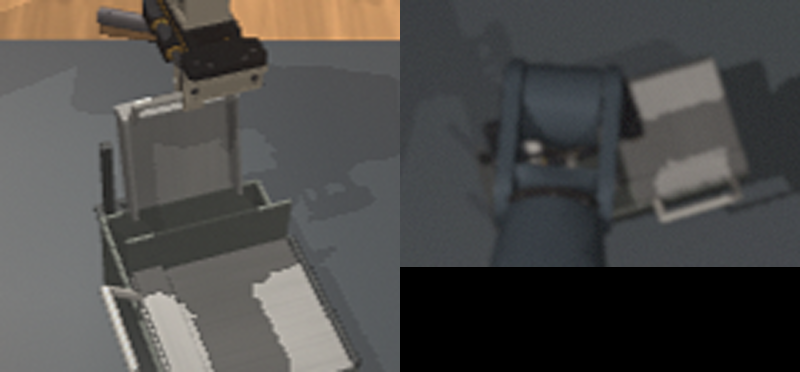

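The pan is upright and empty, with nothing on the bench or the hatch. I'll lower it along the same arc.

>>> move_arm(commands=[[-1,0,0.048,-0.003,0],[-1,0,0.054,0.0,0],[-1,0,0.054,0.003,0],[-1,0,0.0537,0.007,0],[-1,0,0.0531,0.0105,0],[-1,0,0.0522,0.0142,0],[-1,0,0.051,0.018,0],[-1,0,0.05,0.021,0],[-1,0,0.048,0.025,0],[-1,0,0.046,0.028,0]])

```text
clock: 6.15
tcp_pos: [0.5145, 0.1189, 0.2637]
eef_rot: [-0.161, 0.987, -0.0, 0.001]
wrist_force: [7.3, -0.1, -1.6]
grip_width: 0.0085
gripper_force: 30.0
```

```bash
python3 st.py
```

```text
6.15 [0.5145 0.1189 0.2637] F tool [-6.9 -2.4  1.6] 0.008540530377952086
```

>>> move_arm(commands=[[-1,0,0.042,0.034,0],[-1,0,0.039,0.037,0],[-1,0,0.037,0.04,0],[-1,0,0.035,0.041,0],[-1,0,0.034,0.042,0],[-1,0,0.031,0.0445,0],[-1,0,0.028,0.0465,0]])

```text
clock: 6.73
tcp_pos: [0.4992, 0.1656, 0.2067]
eef_rot: [-0.161, 0.987, 0.0, 0.001]
wrist_force: [9.0, 0.5, -1.2]
grip_width: 0.0091
gripper_force: 30.0
```

```bash
python3 st.py
```

```text
6.7333 [0.4992 0.1656 0.2067] F tool [-8.7 -2.4  1.2] 0.009112809146045588
```

>>> move_arm(commands=[[-1,0,0.025,0.05,0],[-1,0,0.022,0.043,0],[-1,0,0,0,0],[-1,0,0,0,0]])

```text
clock: 7.07
tcp_pos: [0.4966, 0.1732, 0.1877]
eef_rot: [-0.161, 0.987, -0.001, 0.001]
wrist_force: [11.6, -5.3, -6.2]
grip_width: 0.0095
gripper_force: 30.0
```

```bash
python3 st.py
```

```text
7.0667 [0.4966 0.1732 0.1877] F tool [-9.3 -8.6  6.2] 0.009460792380821157
```

>>> move_arm(commands=[[-0.3,0,0,0,0],[-0.3,0,0,0,0],[-0.3,0,0,0,0],[-0.3,0,0,0,0],[-0.3,0,0,0,0],[-0.3,0,0,-0.1,0],[-0.3,0,0,-0.15,0],[-0.3,0,0,-0.16,0],[-0.3,0,0,0,0]])

```text
clock: 7.82
tcp_pos: [0.4975, 0.1739, 0.276]
eef_rot: [-0.161, 0.987, 0.0, 0.004]
wrist_force: [0.2, -0.4, 0.9]
grip_width: 0.0327
gripper_force: 0.0
```

```bash
python3 st.py; python3 look.py w5
```

```text
7.8167 [0.4975 0.1739 0.276 ] F tool [-0.1 -0.4 -0.9] 0.032701937808925656
[0.4975 0.1739 0.276 ] [-1.606e-01  9.870e-01  4.000e-04  4.000e-03] 0.032701937808925656 [ 0.17067676 -0.35784537  0.9236441 ]
```

View pics/w5.png

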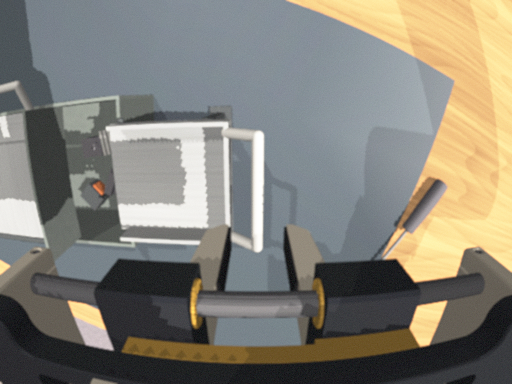

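The pan is empty and level, the bar is released at (258,190), and parts are visible inside the bin at (100,150) and (98,188). On to the hatch bar.

>>> move_arm(commands=[[0,0.067,-0.18,0,0],[0,0.067,-0.18,0,0],[0,0.067,-0.18,0,0],[0,0.067,-0.18,0,0],[0,0.067,-0.18,0,0],[0,0.067,-0.18,0,0],[0,0.067,-0.18,0,0],[0,0.067,-0.18,0,0],[0,0.067,-0.18,0,0],[0,0,0,0,0]])

```text
clock: 8.7
tcp_pos: [0.4832, -0.1771, 0.2692]
eef_rot: [-0.159, 0.987, -0.0, -0.001]
wrist_force: [-0.1, 0.5, -0.2]
grip_width: 0.0465
gripper_force: 0.0
```

>>> move_arm(commands=[[0,0,0,0,0.23],[0,0,0,0,0.23],[0,0,0,0,0.23],[0,0,0,0,0.23],[0,0,0,0,0.23],[0,0,0,0,0.23],[0,0,0,0,0.23],[0,0,0,0,0.23],[0,0,0,0,0.23],[0,0,0,0,0.23]])

```text
clock: 9.53
tcp_pos: [0.4836, -0.1717, 0.2693]
eef_rot: [0.429, 0.903, 0.0, -0.001]
wrist_force: [0.8, 0.3, 1.0]
grip_width: 0.0466
gripper_force: 0.0
```

>>> move_arm(commands=[[0,0,0,0,0.23],[0,0,0,0,0.23],[0,0,0,0,0.23],[0,0,0,0,0],[0,0,0,0,0]])

```text
clock: 9.95
tcp_pos: [0.4837, -0.1718, 0.2696]
eef_rot: [0.581, 0.814, -0.0, -0.001]
wrist_force: [-0.8, -0.1, 0.7]
grip_width: 0.0462
gripper_force: 0.0
```

```bash
python3 st.py; python3 look.py w6
```

```text
9.95 [ 0.4837 -0.1718  0.2696] F tool [ 0.2 -0.8 -0.7] 0.04618243961536388
[ 0.4837 -0.1718  0.2696] [ 5.807e-01  8.141e-01 -1.000e-04 -7.000e-04] 0.04618243961536388 [-0.77901391 -0.09376003  0.67475438]
```

View pics/w6.png

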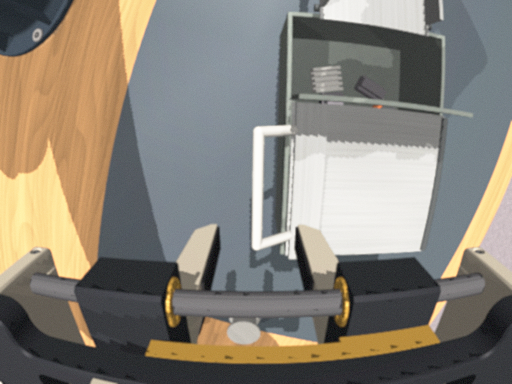

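The bar runs from (260,131) to (257,245), between the fingers. I'll cast it onto z = 0.151.

Run:
```python
from h import *
w=dict(np.load("w6.npz"));g=w["img"].min(2);R=Ro.from_quat(w["rot"]).as_matrix()
S=dict(np.load("side0.npz"));T=dict(np.load("top0.npz"))
for r in (140,160,190,220,235):
    c=np.where(g[r,240:280]>185)[0]+240; p=onz(wray(w,(c.mean(),r)),.151); print(r,c.min(),c.max(),np.round(p,4),np.round(R.T@(p-w["pos"]),4))
for a,sp,tp in [((260,131),(97,320),(492,358)),((258,246),(136,436),(636,318))]:
    p=onz(wray(w,a),.151);print(p,tri([wray(w,a),ray(S,(200+sp[0]/3.5,140+sp[1]/3.5)),ray(T,(195+tp[0]/5,145+tp[1]/5))]))
print(np.array(__import__('arc').arc(.205,.03,.2072,0,61,16)).tolist())
```

```text
140 253 263 [ 0.4692 -0.1266  0.151 ] [0.0474 0.0011 0.1187]
160 253 262 [ 0.4746 -0.1437  0.151 ] [0.0295 0.0007 0.1187]
190 253 262 [ 0.4837 -0.17    0.151 ] [0.0016 0.0007 0.1186]
220 252 261 [ 0.4926 -0.1984  0.151 ] [-0.0281 -0.0002  0.1186]
235 252 279 [ 0.5041 -0.2111  0.151 ] [-0.0439  0.0066  0.1186]
[ 0.46823407 -0.11849499  0.151     ] (array([ 0.46791577, -0.11900051,  0.14924294]), [np.float64(0.0005206282156382478), np.float64(0.0034063009570091105), np.float64(0.0038673850466000555)])
[ 0.50302632 -0.22421913  0.151     ] (array([ 0.50079569, -0.22509017,  0.15092572]), [np.float64(0.002393619975194518), np.float64(0.002292651232512902), np.float64(0.004667568323720005)])
[[-0.0122, -0.0678], [-0.0167, -0.0669], [-0.0211, -0.0656], [-0.0255, -0.0641], [-0.0297, -0.0622], [-0.0337, -0.0601], [-0.0376, -0.0577], [-0.0414, -0.0551], [-0.045, -0.0522], [-0.0483, -0.0491], [-0.0515, -0.0458], [-0.0544, -0.0423], [-0.0571, -0.0386], [-0.0596, -0.0347], [-0.0617, -0.0306], [-0.0636, -0.0265]]
```

>>> move_arm(commands=[[0,0,0,0.15,0.03],[-0.2,0,0,0.15,0],[-0.2,0,0,0.15,0],[-0.2,0,0,0.1,0],[-0.2,0,0,0,0],[-1,0,0,0,0],[-1,0,0,0,0],[-1,0,0,0,0],[-1,0,0,0,0],[-1,0,0,0,0]])

```text
clock: 10.83
tcp_pos: [0.4842, -0.1724, 0.1613]
eef_rot: [0.588, 0.809, -0.0, 0.001]
wrist_force: [0.4, -3.1, 2.6]
grip_width: 0.0091
gripper_force: 30.1
```

>>> move_arm(commands=[[-1,0,0,0,0],[-1,0,0,0,0],[-1,0,0,0,0]])

```text
clock: 11.08
tcp_pos: [0.4842, -0.1725, 0.1611]
eef_rot: [0.589, 0.808, -0.0, 0.0]
wrist_force: [-3.4, -1.8, 6.5]
grip_width: 0.0092
gripper_force: 30.0
```

```bash
python3 st.py
```

```text
11.0833 [ 0.4842 -0.1725  0.1611] F tool [-0.6 -3.8 -6.5] 0.009245695408144933
```

>>> move_arm(commands=[[-1,0,0.012,-0.068,0],[-1,0,0.017,-0.067,0],[-1,0,0.021,-0.0655,0],[-1,0,0.0255,-0.064,0],[-1,0,0.03,-0.062,0],[-1,0,0.034,-0.06,0],[-1,0,0.0375,-0.0575,0],[-1,0,0.0415,-0.055,0]])

```text
clock: 11.75
tcp_pos: [0.5238, -0.1595, 0.261]
eef_rot: [0.589, 0.808, -0.002, -0.002]
wrist_force: [-14.5, -6.7, 8.5]
grip_width: 0.0087
gripper_force: 30.0
```

```bash
python3 st.py
```

```text
11.75 [ 0.5238 -0.1595  0.261 ] F tool [ -1.9 -15.9  -8.4] 0.008654978616128881
```

>>> move_arm(commands=[[-1,0,0.041,-0.055,0],[-1,0,0.044,-0.053,0],[-1,0,0.0515,-0.046,0],[-1,0,0.054,-0.042,0]])

```text
clock: 12.08
tcp_pos: [0.5614, -0.1474, 0.3006]
eef_rot: [0.589, 0.808, -0.001, -0.0]
wrist_force: [-5.0, -2.1, 4.4]
grip_width: 0.0088
gripper_force: 30.0
```

```bash
python3 st.py
```

```text
12.0833 [ 0.5614 -0.1474  0.3006] F tool [-0.5 -5.5 -4.4] 0.008818839092900769
```

>>> move_arm(commands=[[-1,0,0.056,-0.039,0],[-1,0,0.059,-0.035,0],[-1,0,0.0615,-0.031,0],[-1,0,0.063,-0.0265,0],[-1,0,0.022,-0.008,0],[-1,0,0,0,0],[-1,0,0,0,0],[-1,0,0,0,0]])

```text
clock: 12.75
tcp_pos: [0.6118, -0.1312, 0.3281]
eef_rot: [0.589, 0.808, 0.0, 0.001]
wrist_force: [-1.5, -0.4, 6.0]
grip_width: 0.0089
gripper_force: 30.0
```

```bash
cat >> st.py <<'E'
d=o["tcp_pos"]-np.array([.4842,-.1725,.1611]); y=np.hypot(*d[:2]); a,b=.205-y,.03+d[2]
print("theta",np.degrees(np.arctan2(b,a)-np.arctan2(.03,.205)),"r",np.hypot(a,b))
E
python3 st.py
```

```text
12.75 [ 0.6118 -0.1312  0.3281] F tool [ 0.1 -1.6 -6. ] 0.008906733648660254
theta 61.8746549356555 r 0.20937661119570244
```

>>> move_arm(commands=[[-1,0,-0.0465,0.018,0],[-1,0,-0.0455,0.02,0],[-1,0,-0.0445,0.0225,0],[-1,0,-0.0435,0.0245,0],[-1,0,-0.042,0.0265,0],[-1,0,-0.041,0.0285,0],[-1,0,0,0,0],[-1,0,0,0,0],[-1,0,0,0,0],[-1,0,0,0,0]])

```text
clock: 13.58
tcp_pos: [0.5618, -0.147, 0.2998]
eef_rot: [0.589, 0.808, 0.0, 0.0]
wrist_force: [-3.8, 0.1, 5.6]
grip_width: 0.0087
gripper_force: 30.0
```

```bash
python3 st.py
python3 - <<'E'
from rig import grab_frame
import cv2,numpy as np
f=grab_frame("side");np.savez("side9.npz",**f);t=grab_frame("top")["img"][125:245,185:355,::-1]
s=f["img"][100:290,190:330,::-1]
cv2.imwrite("pics/p9.png",np.hstack([cv2.resize(s,(420,570),interpolation=2),np.vstack([cv2.resize(t,(380,268),interpolation=2),np.zeros((302,380,3),np.uint8)])]))
E
```

```text
13.5833 [ 0.5618 -0.147   0.2998] F tool [ 1.3 -3.6 -5.6] 0.008742003143499887
theta 45.49317925723659 r 0.20894777959798486
```

View pics/p9.png

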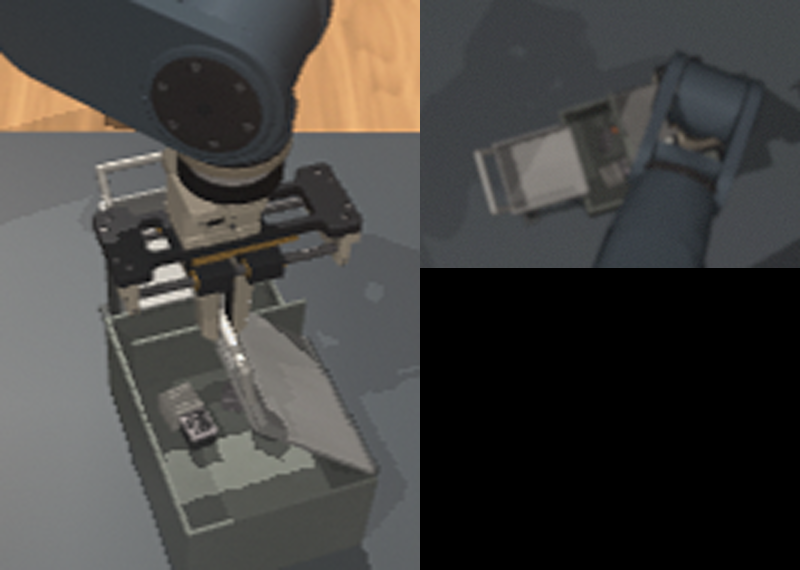

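The side view shows the hatch held about half open, its near front corner at crop (272,440) and hinge corner at (375,470). The parts are in the bin and the pan is level and empty. One independent check of the angle before handing in.

```bash
python3 - <<'E'
from h import *
f=dict(np.load("side9.npz"));c,s=np.cos(np.radians(18.1)),np.sin(np.radians(18.1))
bx=np.array([c,s,0]);by=np.array([-s,c,0]);H=np.array([.4842,-.1725,.121])+.205*bx-.082*by
for px in [(272,440),(262,436),(285,440),(375,470)]:
    o,d=ray(f,(190+px[0]/3,100+px[1]/3)); p=o+d*((H-o)@by)/(d@by); q=p-H
    print(px,np.round([-(q@bx),q[2]],3),np.degrees(np.arctan2(q[2],-(q@bx))))
E
python3 st.py
```

```text
(272, 440) [0.105 0.102] 44.246180692178825
(262, 436) [0.115 0.112] 44.42663661736048
(285, 440) [0.093 0.097] 46.10908616797172
(375, 470) [-0.     0.008] 92.09432993443616
13.6833 [ 0.5617 -0.147   0.2997] F tool [ 1.5 -3.9 -5. ] 0.008833850897195896
theta 45.47817318749744 r 0.20894168839547303
```

```bash
python3 -c "
from rig import job
print(job.close_job())"
```

```text
the job is handed in; nothing more can be done
None
```

The job is handed in: the parts were tipped into the bin (pan seen empty, none seen on the bench or hatch, though not all four counted), the pan is back level, and the hatch was lifted to about 62° and is now held still at about 45°.

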